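# Clamp the glued choke with the telescopic hold-down post

## Task

The choke has just been glued to its plate and has to be clamped under the telescopic hold-down post while it sets. Turn the T-handle on top of the post anticlockwise to free the inner tube, push the tube down until its rubber foot bears on top of the choke with about 8 newtons, and, keeping it there, turn the handle back clockwise to its stop so that the post stays locked with the foot still pressing when you let go. Never press harder than 18 newtons on the choke, and do not push the choke or the things around it out of place.

Things in the scene. Friction and masses are not known exactly. Their poses are not given: they have to be found in the camera images.
- stand: Fixed part of the telescopic hold-down post, screwed to the bench: grey cast base plate 116 x 250 x 14 mm (local x, y, z) and, at local (0, +70) mm, an upright outer tube 34 mm across ending in a ribbed black ring 43 mm across, 105 mm above the bench. Origin: centre of the plate's underside, on the bench, z up. The work stands on the plate near local (0, -50) mm.
- post: Chromed inner tube, 22 mm across, sliding straight up and down in the outer tube (it cannot turn), with a grey arm 18 mm wide that reaches 120 mm along local -y. Origin: on the tube's axis, level with the arm's underside, 110 mm above the bench when fully in; axes as the stand's. Unlocked, a spring lifts it with 4 to 5 N and it rubs with 1 N, so hold it down; locked, it holds over 30 N.
- spindle_boss (a point): Underside of the arm's end boss, 2 mm below post's origin height. Here hangs a screw spindle with a sprung rubber foot 19 mm across. The foot's underside is 73 to 93 mm below this point: the spindle is screwed out by an amount that differs and is not measured, so the touch must be felt. Foot spring: 3.5 N per mm over 5 mm, then hard.
- extension (a joint): How far the inner tube is drawn out of the outer tube (m): 0 fully in (lowest), growing upward to 0.078. At the start it is locked with the foot clear above the choke.
- lock (a joint): Angle of the T-handle, which works a cam and a brake shoe in the tube: 0 = locked, at its stop, bar in line with the arm; grows as the bar is turned anticlockwise seen from above, to a stop at 1.3 rad. The brake lets go at about 0.9 rad and bites again below that on the way back. Turning takes 0.2 N m when free, up to 0.35 N m near the stop; the handle stays where it is left.
- handle (a point): Centre of the T-handle's black bar, on the vertical axis it turns about, 53 mm above post's origin. x axis across the bar, y axis along it. The bar is 66 mm long, 13 mm thick, 22 mm high (11 mm above and below this point); for 14 mm below the bar there is only a stem 11 mm across. It moves up and down with the tube.
- work: The work, loose: an iron-core choke (steel block 20 x 55 x 45 mm, round coils bulging from it, 40 mm over all) with a flat tab on top, glued to an aluminium plate 70 x 82 x 3 mm; about 0.5 kg. Origin: centre of the plate's underside, on the stand's base plate (14 mm above the bench). The tab's top, where the foot bears, is 50 mm above the origin.
- glue: Bystander: small cream bottle with a red spout, 31 mm across, 101 mm high, standing near the post. Origin: centre of its underside.
- relay_carton: Bystander: small cardboard carton, 36 x 52 x 22 mm, near the post. Origin: centre of its underside.
- solder_reel: Bystander: reel of solder wire, 55 mm across, 45 mm high, near the post. Origin: centre of its underside.
- tin: Bystander: round tin with a lid, 50 mm across, 23 mm high, near the post. Origin: centre of its underside.

How it is judged:
By the outcome, as a careful person would: the job done as asked, in the order asked, and still so for the second after the job is handed in, with the robot touching nothing.
It also fails if it takes over 58 s, if anything falls off the work surface, if the arm or the gripper's body presses on something with over 40 N, if the wrist force passes 120 N, or if a joint passes its speed limit or range.

## Robot

A 7-joint arm with a two-finger parallel gripper is mounted at the origin on a cart in front of the work surface, level with it; the furniture and walls round the work are solid. World frame = base frame: x ahead of the robot, y to its left, z up, the work surface at z = 0. Lengths are in mm, angles in rad, forces in N, time in s.
With the tool pointing down it reaches from about 350 to 900 mm from the base axis. Payload 19.9 kg.
Tool frame: the origin (TCP) lies on the centre line of the jaws, within the pads' length; the fingertips stand 14 mm ahead of it and the grasp point (between the pads) lies 5 mm behind it (tcp_to_tips is the distance from the TCP to the fingertips, in mm); z points along the fingers, y is the line along which they close (so a half turn about z gives the same grasp; the last joint's range is limited). The gripper opens to 85 mm and grips with 20 to 120 N. Pads are 22 mm wide; open, the fingers measure 114 mm over their backs; the gripper's body (76 mm by 85 mm) begins 54 mm behind the grasp point. The pads swing forward as they close: fully open they stand 13 mm farther back than shut.
Start: joints at [1.093, 0.417, -0.01, 1.614, 0.005, 1.111, -0.053], TCP at [264.395, -566.302, 245.26] pointing down, gripper open.
Joint ranges: [-2.81, 2.81], [-0.39, 2.02], [-1.27, 1.25], [0.06, 2.57], [-1.19, 4.33], [0.19, 2], [-2.82, 2.82]. Speed limits (rad/s): [1.89, 1.89, 2.39, 2.39, 3.01, 3.01, 3.01].

## Interface

Orientations are given as a rotation vector (axis times angle).
In Python, from workcell import * gives the robot as it stands.
- The arm moves only by the tool move_arm, never from a script. Its argument "increments" is a list of rows, each a list of 4 numbers: the shift along the tool's x, y, z in mm, then the turn about the tool's z in degrees. A call has 1 to 5 rows; each row shifts and turns the commanded pose from where the row before left it, along the tool's axes as they then stand; what a row does not reach is not made up. A row lasts 1/10 s, in which the tool goes at most 50 mm and 8.59 degrees, less where a joint would pass 70% of its speed; a pose out of reach is approached as far as the arm can. A call with a gripper value outside its range is refused whole. "hand" is the opening in per cent of the stroke, from 0 (shut) to 100 (fully open), set as the call begins (left out, the last holds). The fingers move at their own pace and stop on an object; "grip_force" is the grip in N (left out, the last holds). Time passes only in rows, so rows that do not move let the fingers close. It gives the time, the measured TCP pose, the force, the opening and the grip force at its end, in the units of the state.
- observe(): the state, without advancing time (a new reading comes with each control period).
- grab_frame(name): name is "scene" or "top" or "wrist"; returns a dict with "image" (420x560x3 uint8, blue, green, red), "depth" (420x560 float32, mm along the optical axis (not along the pixel's ray), 0 where there is no reading), "camera_matrix" (3x3 intrinsics, pixels), "position" and "rotation" of the camera in the world. Camera axes: x right, y down, z forward; pixel columns grow to the right and rows downward; lengths in mm; the calibration is good to about 2 mm. The wrist camera is an equidistant fisheye: a pixel r from the principal point sees the ray r / f radians off the axis. A picture is of the moment at which its call begins.
- hand_in(): hands the job in; it is judged then, once.
The state is a dict: "t": time; "joint_pos": joint angles; "joint_vel": joint speeds; "joint_efforts": joint torques, N m; "tcp_pos": TCP position; "tcp_rot": TCP orientation; "wrist_force": force on the tool from outside, world axes, zero at the start; "ft_torque": the same for the moment, N m; "width": opening from 0.0 (shut) to 1.0 (fully open); "grip_force": force on a finger pad.
Only numpy, scipy, OpenCV 4.12 (cv2) and the standard library are available. Lean on these libraries where they do the work, as an engineer would, in place of code of your own. Each camera call takes 0.05 s, during which the arm holds its last target. There are 200 camera calls.

## Working session

There is one attempt and no reset: what is moved stays moved. The work goes in short steps, Python scripts to look and compute and a tool call to move; the robot and the scene stay as the last step left them, time stands still between calls to the robot, and variables do not carry over. Pictures are saved under pics/ and viewed, at most 10 in all, crops included, and the job is handed in when it is done.

Besides the shell and the picture viewer there is one more tool, called after "Request:" in YAML: its name, and indented under it one key for each argument. move_arm: Moves the arm, as the interface text tells. Its arguments: {"type":"object","properties":{"increments":{"type":"array","items":{"type":"array","items":{"type":"number"}}},"hand":{"type":"number"},"grip_force":{"type":"number"}},"required":["increments"]}

```bash
mkdir -p pics
python3 - <<'E'
from workcell import *
import cv2,numpy as np
s=observe();print(s)
for n in("scene","top"):
    f=grab_frame(n);cv2.imwrite(f"pics/{n}1.png",f["image"]);np.savez(f"{n}1.npz",**f);print(n,f["position"],f["rotation"],f["camera_matrix"])
E
```

```text
{'t': 0.0, 'joint_pos': array([ 1.09249222,  0.41794372, -0.01028994,  1.61418994,  0.00470075,
        1.11070864, -0.05302025]), 'joint_vel': array([ 0.00022278,  0.00244595, -0.00055898,  0.00036191, -0.00086809,
        0.00173659, -0.00024749]), 'joint_efforts': array([-1.42800967e-03, -8.64450288e+01,  6.78335465e-01, -4.34899378e+01,
        1.90103834e-02,  7.52350286e-03, -3.76285413e-06]), 'tcp_pos': array([ 264.24348281, -566.01675406,  244.6725782 ]), 'tcp_rot': array([-3.06582770e+00, -6.80398576e-01,  5.65778410e-04]), 'wrist_force': array([ 0.57117997, -0.3332326 ,  0.38471757]), 'ft_torque': array([-0.00166608,  0.01309719,  0.00393389]), 'grip_force': 0.0, 'width': 0.9999677607807922}
scene [-54.26391763 420.09416981 625.37259766] [-1.12607888  2.17960502 -1.11533738] [[512.6700168    0.         276.9425308 ]
 [  0.         512.6700168  216.38370779]
 [  0.           0.           1.        ]]
top [408.44368082  17.64766862 960.58091207] [-2.108905    2.14642213 -0.16310708] [[379.01016093   0.         279.14189101]
 [  0.         379.01016093 203.95332013]
 [  0.           0.           1.        ]]
```

View pics/scene1.png

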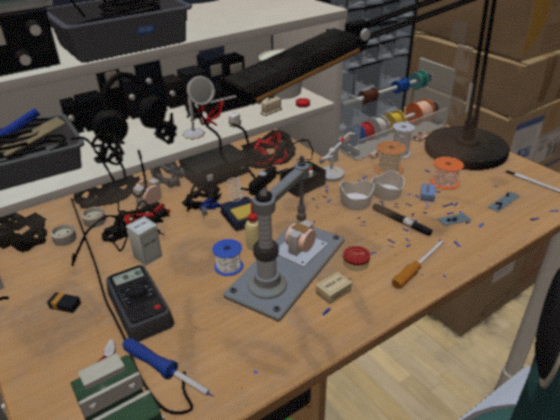

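View pics/top1.png

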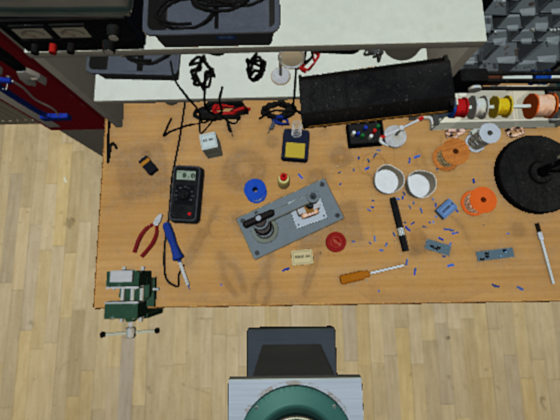

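The scene view shows the post with its handle at about (263,182) and the choke at (300,238). The top view shows the handle bar at about (258,216), the ring at (264,230), the foot and choke at about (311,208), the glue at (284,180) and the reel at (255,190).

```bash
cat > h.py <<'E'
import numpy as np,cv2
from scipy.spatial.transform import Rotation as R
def cloud(f):
    d=f["depth"].astype(float);K=f["camera_matrix"];v,u=np.indices(d.shape)
    p=np.stack([(u-K[0,2])/K[0,0]*d,(v-K[1,2])/K[1,1]*d,d],-1)
    r=np.array(f["rotation"]);M=R.from_rotvec(r.ravel()).as_matrix() if r.size==3 else r
    return p@M.T+f["position"]
E
python3 - <<'E'
from h import *
f=np.load("top1.npz");P=cloud(f);im=f["image"]
print("bench z",np.median(P[280:295,200:240,2]))
for c,r in [(258,216),(250,219),(266,213),(264,232),(290,207),(311,196),(305,215),(265,245)]:print(c,r,P[r,c].round(1))
sub=np.s_[150:270,220:360];Q=P[sub].reshape(-1,3)
for lo,hi in [(9,19),(120,300)]:
    m=(Q[:,2]>lo)&(Q[:,2]<hi);q=Q[m];print(lo,hi,len(q),cv2.minAreaRect(q[:,:2].astype(np.float32)),np.percentile(q[:,2],[5,50,95]))
m=Q[:,2]>120;q=Q[m];top=q[:,2].max();print(top)
h=q[q[:,2]>top-8];print("bar",len(h),cv2.minAreaRect(h[:,:2].astype(np.float32)),h.mean(0))
cv2.imwrite("pics/topc.png",cv2.resize(im[160:270,225:355],None,fx=5,fy=5,interpolation=cv2.INTER_CUBIC))
E
```

```text
bench z -0.034960658564386904
258 216 [507.6  67.9 238.8]
250 219 [502.1  83.4 238.5]
266 213 [513.2  52.5 237.8]
264 232 [489.2  63.9 104.5]
290 207 [531.6   5.3 191.1]
311 196 [551.8 -37.8 201.4]
305 215 [532.8 -32.5  57.4]
265 245 [465.2  66.6  15. ]
9 19 2982 ((574.5498046875, 12.400054931640625), (329.2126770019531, 262.37493896484375), 12.893080711364746) [10.9251709  14.15663218 17.64576032]
120 300 881 ((529.4473266601562, 23.806053161621094), (40.67120361328125, 164.11268615722656), 26.064538955688477) [186.89660833 193.83298319 239.18465586]
960.5809120709666
bar 67 ((408.4436950683594, 17.647668838500977), (0.0, 0.0), 0.0) [408.44368082  17.64766862 960.58091207]
```

View pics/topc.png

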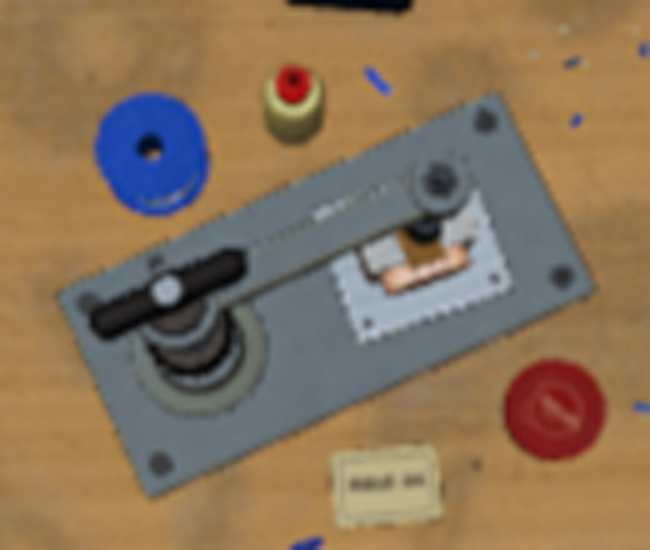

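The crop shows the bar in line with the arm, from about (95,320) to (245,265), centred near the knob at (168,290). The foot hangs over the tab at about (425,230).

Run:
```python
from h import *
f=np.load("top1.npz");P=cloud(f);im=f["image"]
v,u=np.indices(P.shape[:2])
m=(P[...,2]>222)&(P[...,2]<252)&(u>235)&(u<285)&(v>200)&(v<232)&(im.max(-1)<70)
q=P[m];mu=q.mean(0);w,V=np.linalg.eigh(np.cov((q-mu)[:,:2].T));d=V[:,1]
e=(q-mu)[:,:2]@d
print(len(q),mu,"dir",d,np.degrees(np.arctan2(d[1],d[0])),e.min(),e.max(),np.median(q[:,2]), mu[:2]+d*(e.min()+e.max())/2)
m=(P[...,2]>10)&(P[...,2]<18)&(u>225)&(u<355)&(v>170)&(v<262)&(f["depth"]>0)
# biggest component
n,l,st,c=cv2.connectedComponentsWithStats(m.astype(np.uint8));k=1+st[1:,4].argmax()
r=cv2.minAreaRect(P[l==k][:,:2].astype(np.float32));print("plate",r,cv2.boxPoints(r))
T=R.from_rotvec([-3.06582770e+00, -6.80398576e-01,5.66e-4]).as_matrix();print("tool x,y,z",T.T.round(3))
for y in range(-500,200,50):
    s=(abs(P[...,1]-y)<25)&(P[...,0]>200)&(P[...,0]<640)&(f["depth"]>0)&(P[...,2]<900);print(y,P[s][:,2].max().round() if s.any() else None,end="; ")
```

```text
196 [503.17637895  68.09200038 236.48894954] dir [-0.39765899  0.91753328] 113.43191208214157 -33.01977455697118 30.688847132024076 237.5777776434797 [503.63983607  67.02264863]
plate ((533.3764038085938, 3.397003173828125), (115.7947006225586, 248.63243103027344), 23.960134506225586) [[ 429.98325    93.4885  ]
 [ 530.9531   -133.71883 ]
 [ 636.76953   -86.694496]
 [ 535.7997    140.51283 ]]
tool x,y,z [[ 0.906  0.423 -0.   ]
 [ 0.423 -0.906 -0.001]
 [-0.001  0.001 -1.   ]]
-500 54.0; -450 55.0; -400 22.0; -350 44.0; -300 45.0; -250 47.0; -200 49.0; -150 26.0; -100 27.0; -50 213.0; 0 195.0; 50 242.0; 100 241.0; 150 18.0;
```

Request:
move_arm:
  increments:
    - [5,-5,-20,0]
    - [25,-25,-20,0]
    - [33,-32,-5,0]
    - [33,-32,0,0]
    - [33,-32,0,0]

```text
t: 0.6
tcp_pos: [328.2, -395.8, 290.2]
tcp_rot: [-3.067, -0.68, 0.0]
wrist_force: [1.8, 0.6, 0.1]
width: 0.997
grip_force: 0.0
```

Request:
move_arm:
  increments:
    - [33,-32,0,0]
    - [33,-32,0,0]
    - [33,-32,0,0]
    - [33,-32,0,0]
    - [33,-32,0,0]

```text
t: 1.1
tcp_pos: [410.0, -180.9, 290.3]
tcp_rot: [3.067, 0.681, -0.0]
wrist_force: [1.7, 0.2, -0.1]
width: 0.996
grip_force: 0.0
```

Request:
move_arm:
  increments:
    - [33,-32,0,0]
    - [33,-32,0,0]
    - [33,-32,0,0]
    - [30,-30,0,0]
    - [0,0,0,0]

```text
t: 1.6
tcp_pos: [474.3, -8.9, 290.3]
tcp_rot: [-3.063, -0.691, -0.001]
wrist_force: [-0.5, -0.7, 0.0]
width: 1.0
grip_force: 0.0
```

Request:
move_arm:
  increments:
    - [0,0,0,-8]
    - [0,0,0,-8]
    - [0,0,0,-8]
    - [0,0,0,-8]
    - [0,0,0,-8]

```text
t: 2.1
tcp_pos: [473.2, -14.3, 290.1]
tcp_rot: [-2.644, -1.696, 0.001]
wrist_force: [0.3, -0.5, 0.0]
width: 1.003
grip_force: 0.0
```

Request:
move_arm:
  increments:
    - [0,0,0,-8]
    - [0,0,0,-8]
    - [0,0,0,-8]
    - [0,0,0,-8]
    - [0,0,0,-8]

```text
t: 2.6
tcp_pos: [473.2, -14.3, 290.1]
tcp_rot: [-1.905, -2.498, 0.001]
wrist_force: [-0.9, -0.2, -0.1]
width: 1.003
grip_force: 0.0
```

Request:
move_arm:
  increments:
    - [0,0,0,-8]
    - [0,0,0,-1]
    - [0,0,0,0]
    - [0,0,0,0]

```text
t: 3.0
tcp_pos: [473.3, -14.1, 290.2]
tcp_rot: [-1.715, -2.632, 0.0]
wrist_force: [0.4, 0.3, 0.1]
width: 1.0
grip_force: 0.0
```

Run:
```python
from workcell import *
from h import *
s=observe();print(s["t"],s["tcp_pos"],s["joint_pos"],s["wrist_force"]);T=R.from_rotvec(s["tcp_rot"]).as_matrix();print(T.T.round(3))
d=np.array([505,67,290])-s["tcp_pos"];print("tool shift",T.T@d)
f=grab_frame("wrist");cv2.imwrite("pics/w1.png",f["image"]);np.savez("w1.npz",**f);print(f["position"],f["rotation"],f["camera_matrix"])
f=grab_frame("top");cv2.imwrite("pics/top2.png",f["image"])
```

```text
3.0 [473.31463444 -14.14386918 290.21458791] [ 0.51246531  0.13163549 -0.59242499  1.9055599   0.08111779  1.12815511
  0.3050616 ] [0.39872794 0.34464164 0.11562682]
[[-0.404  0.915  0.   ]
 [ 0.915  0.404 -0.   ]
 [-0.     0.    -1.   ]]
tool shift [61.42968971 61.7631339   0.21084629]
[441.23149237  57.45504684 418.53609539] [2.77316322 0.58465403 0.09158278] [[325.1922621    0.         285.94009723]
 [  0.         325.1922621  213.27048392]
 [  0.           0.           1.        ]]
```

View pics/w1.png

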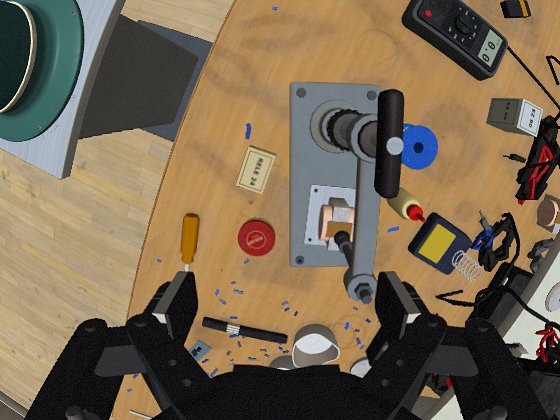

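The wrist view shows the bar at about (391,143), running straight up the image and so lined up with tool x. The knob is at (394,146).

Run:
```python
from h import *
f=np.load("w1.npz");K=f["camera_matrix"];M=R.from_rotvec(f["rotation"]).as_matrix()
def hit(u,v,z):
    a=np.array([u-K[0,2],v-K[1,2]]);r=np.hypot(*a);t=r/K[0,0];d=M@np.r_[a/r*np.sin(t),np.cos(t)]
    return f["position"]+d*(z-f["position"][2])/d[2]
for p in [(390,143),(394,146),(391,93),(388,196)]:print(p,hit(*p,237.5).round(1))
print(f["depth"][143,388])
```

```text
(390, 143) [502.3  66.7 237.5]
(394, 146) [505.3  66.3 237.5]
(391, 93) [490.2  93.  237.5]
(388, 196) [516.   38.3 237.5]
174.85645
```

Request:
move_arm:
  increments:
    - [20,20,0,0]
    - [20,20,0,0]
    - [21,21,0,0]
    - [0,0,0,0]

```text
t: 3.5
tcp_pos: [504.8, 70.1, 290.3]
tcp_rot: [-1.706, -2.637, -0.002]
wrist_force: [-0.8, -0.8, -0.6]
width: 0.995
grip_force: 0.0
```

Run:
```python
from workcell import *
from h import *
s=observe();print(s["tcp_pos"])
f=grab_frame("wrist");cv2.imwrite("pics/w2.png",f["image"]);np.savez("w2.npz",**f)
```

```text
[504.75476459  70.08263049 290.29913934]
```

View pics/w2.png

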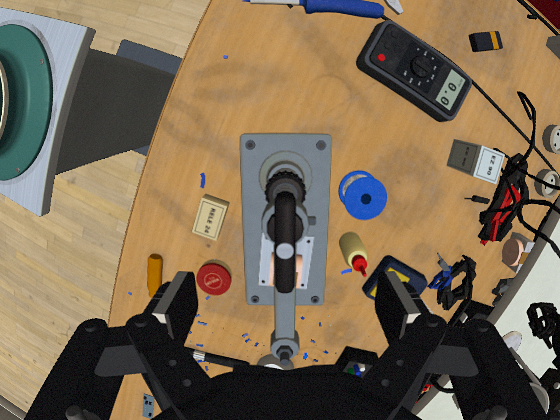

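The knob at (285,250) sits midway between the fingers (inner edges at about 197 and 374), so I can descend after a small correction.

Request:
move_arm:
  increments:
    - [-3,-1,17,0]
    - [0,0,17,0]
    - [0,0,17,0]
    - [0,0,17,0]
    - [0,0,0,0]

```text
t: 4.05
tcp_pos: [503.5, 62.3, 220.6]
tcp_rot: [-1.711, -2.632, 0.003]
wrist_force: [-0.8, 0.3, 0.7]
width: 0.999
grip_force: 0.0
```

Request:
move_arm:
  increments:
    - [0,0,0,0]
    - [0,0,0,0]
    - [0,0,0,0]
    - [0,0,0,0]
    - [0,0,0,0]
  hand: 20
  grip_force: 20

```text
t: 4.55
tcp_pos: [504.7, 63.3, 222.6]
tcp_rot: [1.71, 2.635, 0.0]
wrist_force: [3.1, 1.0, 1.4]
width: 0.201
grip_force: 1.4
```

Request:
move_arm:
  increments:
    - [0,0,0,0]
    - [0,0,0,0]
    - [0,0,0,0]
    - [0,0,0,0]
    - [0,0,0,0]
  hand: 0
  grip_force: 30

```text
t: 5.05
tcp_pos: [506.3, 64.1, 223.1]
tcp_rot: [1.709, 2.633, 0.006]
wrist_force: [13.3, 4.0, -3.4]
width: 0.145
grip_force: 33.5
```

Request:
move_arm:
  increments:
    - [0,2,0,0]
    - [4,0,0,0]
    - [0,0,0,0]
    - [0,0,0,0]
  hand: 30

```text
t: 5.45
tcp_pos: [504.6, 68.0, 222.3]
tcp_rot: [-1.71, -2.635, 0.0]
wrist_force: [0.5, -0.3, -0.8]
width: 0.296
grip_force: 0.0
```

Request:
move_arm:
  increments:
    - [0,0,0,0]
    - [0,0,0,0]
    - [0,0,0,0]
    - [0,0,0,0]
    - [0,0,0,0]
  hand: 0
  grip_force: 80

```text
t: 5.95
tcp_pos: [504.9, 67.9, 222.4]
tcp_rot: [1.71, 2.635, 0.001]
wrist_force: [2.5, 0.8, 3.0]
width: 0.139
grip_force: 78.3
```

Run:
```python
from workcell import *
s=observe();print(s)
```

```text
{'t': 5.95, 'joint_pos': array([ 0.34623373,  0.29211824, -0.63356066,  1.90517807,  0.20295251,
        1.00761027,  0.04317879]), 'joint_vel': array([-6.31789886e-05,  3.62624973e-05, -6.03620501e-04,  3.18034237e-04,
        1.71290177e-03,  9.18229457e-04, -9.48148354e-06]), 'joint_efforts': array([  0.45654673, -61.16906404,  -6.67771742, -37.95911551,
         0.18850604,   0.61440753,   0.09305421]), 'tcp_pos': array([504.94691282,  67.89316595, 222.43797375]), 'tcp_rot': array([1.71029053e+00, 2.63495710e+00, 5.61738163e-04]), 'wrist_force': array([2.49967627, 0.82952061, 3.02893479]), 'ft_torque': array([ 0.22082666, -0.34597312, -0.08952798]), 'grip_force': 78.25840473175049, 'width': 0.13902768408648852}
```

Request:
move_arm:
  increments:
    - [0,0,0,-5]
    - [0,0,0,-5]
    - [0,0,0,-5]
    - [0,0,0,-5]
    - [0,0,0,-5]

```text
t: 6.45
tcp_pos: [504.8, 67.7, 222.4]
tcp_rot: [1.094, 2.945, -0.0]
wrist_force: [-0.7, 1.0, 4.4]
width: 0.139
grip_force: 78.5
```

Request:
move_arm:
  increments:
    - [0,0,0,-5]
    - [0,0,0,-5]
    - [0,0,0,-5]
    - [0,0,0,-5]
    - [0,0,0,-5]

```text
t: 6.95
tcp_pos: [504.7, 67.5, 222.4]
tcp_rot: [-0.432, -3.112, 0.001]
wrist_force: [-0.2, -0.9, 4.8]
width: 0.14
grip_force: 78.6
```

Request:
move_arm:
  increments:
    - [0,0,0,-5]
    - [0,0,0,-5]
    - [0,0,0,-5]
    - [0,0,0,-3]
    - [0,0,0,0]

```text
t: 7.45
tcp_pos: [504.7, 67.4, 222.3]
tcp_rot: [0.057, -3.141, 0.001]
wrist_force: [-0.4, -1.9, 4.0]
width: 0.142
grip_force: 78.5
```

Run:
```python
from workcell import *
from h import *
s=observe();print(s);T=R.from_rotvec(s["tcp_rot"]).as_matrix();print(T.T.round(3))
f=grab_frame("scene");cv2.imwrite("pics/s2.png",cv2.resize(f["image"][120:330,170:400],None,fx=2.8,fy=2.8,interpolation=cv2.INTER_CUBIC))
```

```text
{'t': 7.45, 'joint_pos': array([ 0.52305776,  0.34372479, -0.85642393,  1.90064205,  0.3015805 ,
        1.03167581,  1.14490086]), 'joint_vel': array([-0.00873548, -0.00423888,  0.01000945, -0.00068952, -0.00362066,
       -0.00144064, -0.0599438 ]), 'joint_efforts': array([ -0.50551113, -58.0991292 , -12.12022036, -38.57305169,
        -0.44471109,  -0.41418686,   1.39036462]), 'tcp_pos': array([504.71070483,  67.40339352, 222.25523248]), 'tcp_rot': array([ 5.65601619e-02, -3.14070872e+00,  6.75305135e-04]), 'wrist_force': array([-0.37439794, -1.9339279 ,  3.98865098]), 'ft_torque': array([-0.62558499,  0.08236022,  0.21294332]), 'grip_force': 78.51059675216675, 'width': 0.14231259885327563}
[[-0.999 -0.036  0.   ]
 [-0.036  0.999 -0.   ]
 [-0.    -0.    -1.   ]]
```

View pics/s2.png

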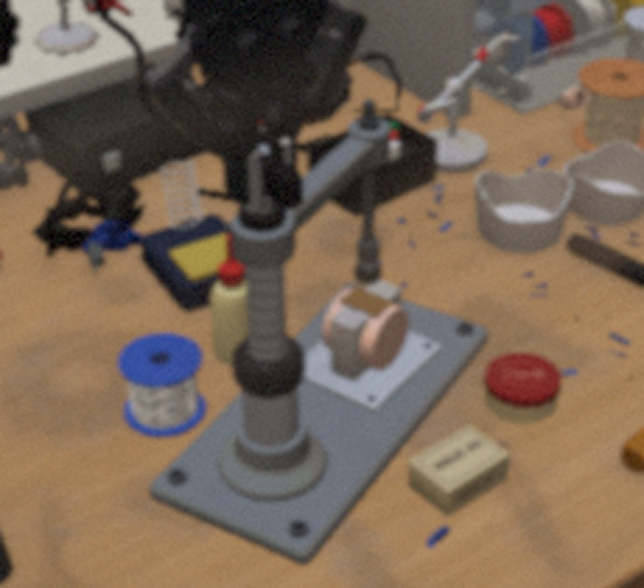

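The bar has been turned about 68°, the tube looks free, and the foot hangs clear above the tab. Pushing down now, watching the force.

Request:
move_arm:
  increments:
    - [0,0,2,0]
    - [0,0,2,0]
    - [0,0,2,0]
    - [0,0,2,0]
    - [0,0,2,0]

```text
t: 8.0
tcp_pos: [504.7, 67.5, 212.0]
tcp_rot: [0.054, -3.141, 0.001]
wrist_force: [-1.9, -5.4, 4.7]
width: 0.141
grip_force: 78.6
```

Request:
move_arm:
  increments:
    - [0,0,1,0]
    - [0,0,1,0]
    - [0,0,0,0]

```text
t: 8.3
tcp_pos: [504.7, 67.5, 210.0]
tcp_rot: [0.054, -3.141, 0.001]
wrist_force: [0.2, -5.5, 3.8]
width: 0.139
grip_force: 78.5
```

Request:
move_arm:
  increments:
    - [0,0,1,0]
    - [0,0,1,0]
    - [0,0,1,0]

```text
t: 8.6
tcp_pos: [504.7, 67.4, 207.1]
tcp_rot: [0.054, -3.141, 0.001]
wrist_force: [-1.6, -6.2, 4.4]
width: 0.133
grip_force: 78.7
```

Request:
move_arm:
  increments:
    - [0,0,1,0]
    - [0,0,1,0]

```text
t: 8.8
tcp_pos: [504.7, 67.4, 205.1]
tcp_rot: [0.054, -3.141, 0.001]
wrist_force: [-1.9, -4.9, 4.6]
width: 0.137
grip_force: 78.7
```

Request:
move_arm:
  increments:
    - [0,0,1,0]
    - [0,0,1,0]

```text
t: 9.0
tcp_pos: [504.7, 67.5, 203.2]
tcp_rot: [0.054, -3.141, 0.001]
wrist_force: [-2.0, -6.1, 9.1]
width: 0.135
grip_force: 79.2
```

Request:
move_arm:
  increments:
    - [0,0,0,0]

```text
t: 9.1
tcp_pos: [504.7, 67.5, 203.2]
tcp_rot: [0.054, -3.141, 0.001]
wrist_force: [-2.0, -5.7, 8.3]
width: 0.143
grip_force: 79.1
```

Request:
move_arm:
  increments:
    - [0,0,0.5,0]
    - [0,0,0,0]

```text
t: 9.3
tcp_pos: [504.7, 67.5, 202.8]
tcp_rot: [0.054, -3.141, 0.001]
wrist_force: [-2.3, -5.5, 9.5]
width: 0.139
grip_force: 79.3
```

Request:
move_arm:
  increments:
    - [0,0,0.5,0]
    - [0,0,0,0]

```text
t: 9.5
tcp_pos: [504.7, 67.5, 202.3]
tcp_rot: [0.054, -3.141, 0.001]
wrist_force: [-2.3, -6.1, 10.4]
width: 0.14
grip_force: 79.5
```

Request:
move_arm:
  increments:
    - [0,0,0,0]

```text
t: 9.6
tcp_pos: [504.8, 67.5, 202.4]
tcp_rot: [0.054, -3.141, 0.001]
wrist_force: [-3.3, -5.8, 10.0]
width: 0.14
grip_force: 79.5
```

Request:
move_arm:
  increments:
    - [0,0,0.4,0]
    - [0,0,0.4,0]
    - [0,0,0,0]

```text
t: 9.9
tcp_pos: [504.8, 67.5, 201.7]
tcp_rot: [0.054, -3.141, 0.001]
wrist_force: [-3.7, -5.8, 12.9]
width: 0.137
grip_force: 79.9
```

Request:
move_arm:
  increments:
    - [0,0,0,0]
    - [0,0,0,0]

```text
t: 10.1
tcp_pos: [504.8, 67.5, 201.7]
tcp_rot: [0.054, -3.141, 0.001]
wrist_force: [-3.2, -5.0, 12.6]
width: 0.14
grip_force: 79.9
```

Request:
move_arm:
  increments:
    - [0,0,0,5]
    - [0,0,0,5]
    - [0,0,0,5]
    - [0,0,0,5]
    - [0,0,0,5]

```text
t: 10.6
tcp_pos: [504.8, 67.7, 201.7]
tcp_rot: [0.632, 3.077, -0.001]
wrist_force: [-4.2, -5.4, 12.4]
width: 0.142
grip_force: 79.7
```

Request:
move_arm:
  increments:
    - [0,0,0,5]
    - [0,0,0,5]
    - [0,0,0,5]
    - [0,0,0,5]
    - [0,0,0,5]

```text
t: 11.1
tcp_pos: [504.9, 67.9, 201.7]
tcp_rot: [1.283, 2.867, -0.0]
wrist_force: [-2.2, -3.4, 10.2]
width: 0.14
grip_force: 79.6
```

Request:
move_arm:
  increments:
    - [0,0,0,5]
    - [0,0,0,5]
    - [0,0,0,4]
    - [0,0,0,4]
    - [0,0,0,0]

```text
t: 11.6
tcp_pos: [505.0, 68.0, 201.8]
tcp_rot: [1.714, 2.632, 0.0]
wrist_force: [-1.6, -4.1, 9.4]
width: 0.139
grip_force: 79.4
```

Run:
```python
from workcell import *
from h import *
s=observe();print(s["ft_torque"],s["wrist_force"],s["joint_pos"],s["tcp_pos"]);T=R.from_rotvec(s["tcp_rot"]).as_matrix();print(T.T.round(3),np.degrees(np.arctan2(T[1,1],T[0,1])))
```

```text
[-0.74275654  0.37801881 -0.0747398 ] [-1.59363059 -4.1264385   9.38547322] [ 0.31835632  0.31526872 -0.60485701  1.92623055  0.21662305  0.96383026
  0.02839709] [504.97841179  67.97926041 201.7502951 ]
[[-0.404  0.915 -0.   ]
 [ 0.915  0.404  0.   ]
 [ 0.001 -0.    -1.   ]] 23.849467643707932
```

Request:
move_arm:
  increments:
    - [0,0,0,2]
    - [0,0,0,2]
    - [0,0,0,0]

```text
t: 11.9
tcp_pos: [505.0, 68.1, 201.8]
tcp_rot: [1.8, 2.573, 0.0]
wrist_force: [-1.1, -4.9, 10.1]
width: 0.139
grip_force: 91.4
```

Run:
```python
from workcell import *
from h import *
s=observe();print(s["ft_torque"],s["wrist_force"],s["tcp_pos"]);T=R.from_rotvec(s["tcp_rot"]).as_matrix();print(np.degrees(np.arctan2(T[1,1],T[0,1])))
```

```text
[-0.86427032  0.29031022  1.84815111] [-1.13049585 -4.86610982 10.05608702] [505.01534195  68.07378778 201.79520399]
20.04226992460608
```

The moment has risen to 1.85 N m, so the handle is at its stop. I'll relax the twist, release and rise.

Request:
move_arm:
  increments:
    - [0,0,0,-3.5]
    - [0,0,0,0]

```text
t: 12.1
tcp_pos: [505.0, 68.0, 201.8]
tcp_rot: [1.719, 2.629, 0.0]
wrist_force: [-1.7, -2.4, 10.9]
width: 0.142
grip_force: 79.6
```

Request:
move_arm:
  increments:
    - [0,0,0,0]
    - [0,0,0,0]
    - [0,0,0,0]
    - [0,0,0,0]
    - [0,0,0,0]
  hand: 60

```text
t: 12.6
tcp_pos: [504.7, 67.9, 201.4]
tcp_rot: [-1.722, -2.627, -0.0]
wrist_force: [-0.1, -0.2, 0.1]
width: 0.599
grip_force: 0.0
```

Request:
move_arm:
  increments:
    - [0,0,-10,0]
    - [0,0,-20,0]
    - [0,0,-30,0]
    - [0,0,-30,0]
    - [0,0,0,0]

```text
t: 13.1
tcp_pos: [506.1, 68.4, 295.7]
tcp_rot: [1.719, 2.624, 0.005]
wrist_force: [-0.4, 1.0, 0.2]
width: 0.598
grip_force: 0.0
```

Run:
```python
from workcell import *
from h import *
f=grab_frame("scene");cv2.imwrite("pics/s3.png",cv2.resize(f["image"][120:330,170:400],None,fx=2.8,fy=2.8,interpolation=cv2.INTER_CUBIC))
w=grab_frame("wrist");cv2.imwrite("pics/w3.png",w["image"])
s=observe();print(s["t"],s["wrist_force"],s["tcp_pos"])
```

```text
13.2 [-0.44944796 -1.15367666 -0.71830053] [504.91658188  67.82380538 292.21355251]
```

View pics/s3.png

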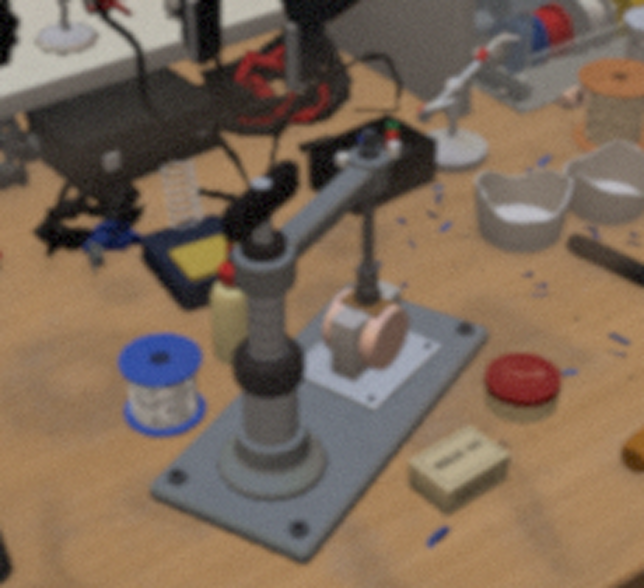

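View pics/w3.png

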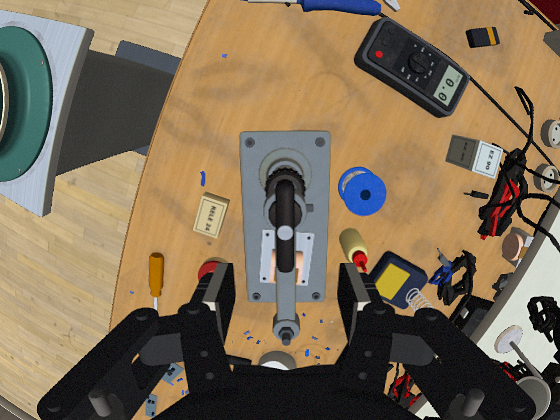

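The scene view shows the foot bearing on the tab at about (370,290), with the choke and the things around it where they were. The wrist view shows the bar in line with the arm at (285,230), so the post is locked and I can hand in.

```bash
python3 -c "
from workcell import *
print(hand_in())"
```

```text
the job is handed in; nothing more can be done
None
```

The post is locked with its foot pressing on the choke at about 8 N by the wrist force reading. The handle is at its clockwise stop, nothing around it looks moved in the last pictures, the arm is clear, and the job is handed in.

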